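Prove a pipe end with the radius leaf that fits

ROBOT

A 7-joint arm with a two-finger parallel gripper is mounted at the origin on a cart in front of the work surface, level with it; the furniture and walls round the work are solid. World frame = base frame: x ahead of the robot, y to its left, z up, the work surface at z = 0. Lengths are in m, angles in rad, forces in N, time in s.
With the tool pointing down it reaches from about 0.4 to 0.85 m from the base axis. Payload 10.4 kg.
Tool frame: the origin (TCP) lies on the centre line of the jaws, within the pads' length; the fingertips stand 17 mm ahead of it and the grasp point (between the pads) lies 2 mm behind it; z points along the fingers, y is the line along which they close (so a half turn about z gives the same grasp; the last joint's range is limited). The gripper opens to 85 mm and grips with 20 to 120 N. Pads are 22 mm wide; open, the fingers measure 114 mm over their backs; the gripper's body (76 mm by 85 mm) begins 54 mm behind the grasp point. The pads swing forward as they close: fully open they stand 13 mm farther back than shut.
Start: joints at [1.292, 0.332, -0.065, 1.46, 0.022, 1.35, -0.088], TCP at [0.158, -0.605, 0.248] pointing down, gripper open.
Joint ranges: [-2.6, 2.6], [-0.5, 2.12], [-1.47, 1.34], [0.16, 2.42], [-1.27, 4.41], [0.06, 2.06], [-2.6, 2.6]. Speed limits (rad/s): [2.22, 2.22, 2.79, 2.79, 3.14, 3.14, 3.14].

INTERFACE

Orientations are given as a unit quaternion [x, y, z, w].
In Python, from workcell import sensors, imaging, order, spotter gives the robot as it stands. The module is installed in compiled form; this text tells all that it offers.
- The arm moves only by the shell command python3 -m inch 'ROWS' [FORCE]. ROWS is JSON, a list that holds one entry, the list of rows, each a list of 7 numbers: the shift along the tool's x, y, z in m, then the turn, a rotation vector about the tool's x, y, z in rad, then the closure, from -1 (fully open) to 1 (shut). In form: [[[x, y, z, ax, ay, az, hand], ...]]. A call has 1 to 10 rows; each row is the pose to reach, as a shift and turn from the pose commanded when the call began, along the tool's axes at that moment; what a row does not reach only later rows make up. A row lasts 1/10 s, in which the tool goes at most 50 mm and 8.59 degrees, less where a joint would pass 70% of its speed; a pose out of reach is approached as far as the arm can. A call with a gripper value outside its range is refused whole. The fingers move at their own pace and stop on an object; FORCE is the grip in N (left out, the last holds). Time passes only in rows, so rows that repeat a pose let the fingers close. It gives the time, the measured TCP pose, the force, the opening and the grip force at its end, in the units of the state.
- sensors.get_obs(): the state, without advancing time (a new reading comes with each control period).
- imaging.camera(name): name is "scene" or "top" or "wrist"; returns the picture (480x640x3 uint8, blue, green, red); there is no depth.
- imaging.calibration(name): a dict with "mtx" (3x3 intrinsics, pixels), "D" ([k1, k2, p1, p2, k3] as OpenCV has them; the pictures are not rectified), "R" (3x3) and "t" (3): a world point X has camera coordinates R X + t; the wrist camera has in their place "tool_from_camera" (4x4, takes a point from camera to tool coordinates, whose origin is the TCP and whose axes are the flange's). Camera axes: x right, y down, z forward; pixel columns grow to the right and rows downward; lengths in m; the calibration is good to about 2 mm. A picture is of the moment at which its call begins: read the wrist's pose just before it. calibration takes no time and is no camera call.
- order.hand_in(): hands the job in; it is judged then, once.
Trained networks look in the newest picture that a camera, given by its name, has taken for a name from the list of things; names that differ only in an ending like _2 or _b are one class to them, and where a whole thing is asked for, a point or a joint stands for the part that bears it (a point fixed in the world has none). Each returns a list of dicts, best first, with "conf" (0 to 1); they miss things now and then, are a little off and sometimes report something else, mostly with a low value. They report only what shows in the picture. A call takes as long as a camera call. They do not tell look-alikes from the thing itself.
- spotter.look_for(label, camera): "pixel" ([column, row] in pixels, amid what is visible of it).
The state is a dict: "clock": time; "joint_pos": joint angles; "joint_velocities": joint speeds; "tau": joint torques, N m; "position": TCP position; "ee_rot": TCP orientation; "ft_force": force on the tool from outside, world axes, zero at the start; "torque": the same for the moment, N m; "grip_width": opening from 0.0 (shut) to 1.0 (fully open); "grasp_force": force on a finger pad.
Only numpy, scipy, OpenCV 4.12 (cv2) and the standard library are available. Lean on these libraries where they do the work, as an engineer would, in place of code of your own. Each camera call takes 0.05 s, during which the arm holds its last target. There are 200 camera calls.

TASK

From the rack take the radius leaf whose hollow arc fits the clamped steel pipe and press it, upright and with light steady pressure (about 5 N, never hard), onto the top of the pipe's free length. With it still pressed like that, rock it round the pipe by about 15 degrees, first towards the robot, then back through upright and away from it, to prove that the arc fits. Then leave it sitting upright astride the pipe, let go, with the other two leaves standing in the rack and everything else undisturbed.

Things in the scene. Friction and masses are not known exactly. Their poses are not given: they have to be found in the camera images.
- work: Fixed, rigid pedestal clamping a level steel pipe, outside radius 22 mm, along its y. Origin on the worktop straight below the pipe's axis; +x points away from the robot. Pipe free from y = -90 mm (its end) to +10 mm; clamp block (62 mm wide, top 25 mm above the pipe's axis, bolts 29 mm) at y = +15 to +65 mm. More than 30 N of contact dents the pipe.
- jack (a point): Point on the fixed pedestal 90 mm above work's origin. A locked screw jack sets the pipe's height anew each time and it is not measured: the pipe's axis passes 0 to 24 mm above this point (its crown 22 to 46 mm above). Find it by touch.
- rack: Fixed grey plastic rack, 94 mm (x) by 180 mm (y), origin under its centre on the worktop. Slots for one upright leaf each at y = -70, 0, +70 mm, 15 mm wide, 86 mm long (x); slot floor 8 mm, slot walls 20 mm above the worktop. The leaves stand in them in any order, plates square to the rack's y axis.
- leaf_small: Small leaf: upright plain steel plate 12 mm thick (its y), a horseshoe on a stem. Lower edge: concave arc, radius 16 mm (0.6 mm easy), 90 degrees, open downward, between straight legs, a foot at each end; 54 mm wide (x). Centred stem 26 mm wide, rounded top 73 mm above the feet; grip it across the 12 mm, 34 to 66 mm above the feet. Origin midway under the feet, 3 mm above the arc's centre. 0.1 to 0.17 kg.
- leaf_medium: Medium leaf: upright plain steel plate 12 mm thick (its y), a horseshoe on a stem. Lower edge: concave arc, radius 22 mm (0.6 mm easy), 90 degrees, open downward, between straight legs, a foot at each end; 66 mm wide (x). Centred stem 26 mm wide, rounded top 79 mm above the feet; grip it across the 12 mm, 40 to 72 mm above the feet. Origin midway under the feet, 3 mm above the arc's centre. 0.1 to 0.17 kg.
- leaf_large: Large leaf: upright plain steel plate 12 mm thick (its y), a horseshoe on a stem. Lower edge: concave arc, radius 28 mm (0.6 mm easy), 90 degrees, open downward, between straight legs, a foot at each end; 78 mm wide (x). Centred stem 26 mm wide, rounded top 85 mm above the feet; grip it across the 12 mm, 46 to 78 mm above the feet. Origin midway under the feet, 3 mm above the arc's centre. 0.1 to 0.17 kg.
- leaf_medium_arc (a point): Centre of the medium leaf's concave arc (3 mm below its feet); it lies on the pipe's axis when the leaf is fully seated. The arc and the pipe are smooth (friction about 0.25): let go of the leaf upright, for leaning over 10 degrees it may slide round. Axes as the leaf's.
- leaf_medium_top (a point): Top of the medium leaf's stem, 82 mm above the arc's centre.
- beaker: Small clear plastic beaker, 52 mm wide, 68 mm high, origin under its centre; a bystander at the back left.
- petri_dish: Clear petri dish, 57 mm wide, 14 mm high; a bystander behind the rack.
- usb_stick: USB stick, 55 x 19 x 8 mm; a bystander in front.
Not all that is in view belongs to the job. Leave any blue or orange look-alike of the leaf_medium alone.

How it is judged:
On the way, in this order (a step that is already met when the one before it is completed fails the run):
1. the medium leaf is pressed upright onto the pipe, 1.5 to 15 N (x of leaf_medium_arc in the frame of work between -0.003 and 0.003 m and y of leaf_medium_arc in the frame of work between -0.088 and 0.005 m and z of leaf_medium_arc in the frame of work between 0.086 and 0.118 m and angle between the y axis of leaf_medium and the y axis of work, either way round below 0.15 rad and contact force between leaf_medium and work between 1.5 and 15 N and angle between leaf_medium's own z axis and vertical below 0.1 rad), for 0.2 s.
2. still pressed to the pipe, it is rocked at least about 9 degrees towards the robot (x of leaf_medium_arc in the frame of work between -0.003 and 0.003 m and y of leaf_medium_arc in the frame of work between -0.088 and 0.005 m and z of leaf_medium_arc in the frame of work between 0.086 and 0.118 m and angle between the y axis of leaf_medium and the y axis of work, either way round below 0.15 rad and contact force between leaf_medium and work between 1.5 and 15 N and x of leaf_medium_top in the frame of work below -0.013 m), for 0.1 s.
3. it comes back through upright still pressed to the pipe (x of leaf_medium_arc in the frame of work between -0.003 and 0.003 m and y of leaf_medium_arc in the frame of work between -0.088 and 0.005 m and z of leaf_medium_arc in the frame of work between 0.086 and 0.118 m and angle between the y axis of leaf_medium and the y axis of work, either way round below 0.15 rad and contact force between leaf_medium and work between 1.5 and 15 N and x of leaf_medium_top in the frame of work between -0.008 and 0.01 m), for 0.05 s.
4. still pressed to the pipe, it is rocked at least about 9 degrees away from the robot (x of leaf_medium_arc in the frame of work between -0.003 and 0.003 m and y of leaf_medium_arc in the frame of work between -0.088 and 0.005 m and z of leaf_medium_arc in the frame of work between 0.086 and 0.118 m and angle between the y axis of leaf_medium and the y axis of work, either way round below 0.15 rad and contact force between leaf_medium and work between 1.5 and 15 N and x of leaf_medium_top in the frame of work above 0.013 m), for 0.1 s.
At the end, for the whole second after the job is handed in: The medium leaf rests astride the pipe's free length, released and at rest: its arc's centre within 3 mm sideways of the pipe's axis, upright within 0.12 rad and square to the pipe within 0.15 rad. The small and the large leaf stand upright in slots of the rack (leaning less than 0.35 rad) (x of leaf_medium_arc in the frame of work between -0.003 and 0.003 m and y of leaf_medium_arc in the frame of work between -0.088 and 0.005 m and z of leaf_medium_arc in the frame of work between 0.086 and 0.118 m and angle between the y axis of leaf_medium and the y axis of work, either way round below 0.15 rad and angle between leaf_medium's own z axis and vertical below 0.12 rad and contact force between leaf_medium and work above 0.3 N and linear speed of leaf_medium below 0.01 m/s and z of leaf_small in the frame of rack between 0.004 and 0.017 m and y of leaf_small in the frame of rack between -0.077 and 0.077 m and x of leaf_small in the frame of rack between -0.02 and 0.02 m and angle between each of leaf_small, leaf_large's own z axis and vertical below 0.35 rad and z of leaf_large in the frame of rack between 0.004 and 0.017 m and y of leaf_large in the frame of rack between -0.077 and 0.077 m and x of leaf_large in the frame of rack between -0.02 and 0.02 m); the robot touches nothing.
It fails at once if the leaf is pressed on the pipe with more than 30 N (contact force between leaf_medium and work above 30 N).
It fails at once if the fingers or arm push on the pedestal or pipe with more than 10 N (contact force between any of the fingers, the arm and work above 10 N).
It fails at once if a bystander is pushed more than 30 mm (distance of any of beaker, petri_dish, usb_stick from where it was at the start of the episode above 0.03 m).
It also fails if it takes over 64 s, if anything falls off the work surface, if the arm or the gripper's body presses on something with over 40 N, if the wrist force passes 120 N, or if a joint passes its speed limit or range.

## Working session

There is one attempt and no reset: what is moved stays moved. The work goes in short steps, Python scripts to look and compute and a shell command to move; the robot and the scene stay as the last step left them, time stands still between calls to the robot, and variables do not carry over. Pictures are saved under pics/ and viewed, at most 13 in all, crops included, and the job is handed in when it is done.

```bash
mkdir -p pics
python3 - <<'E'
from workcell import sensors, imaging, spotter
import cv2
o=sensors.get_obs(); print({k:(o[k]) for k in ['clock','position','ee_rot','ft_force','grip_width']})
for c in ['scene','top']:
    cv2.imwrite(f'pics/{c}0.png',imaging.camera(c))
    for l in ['work','rack','leaf_small','leaf_medium','leaf_large','beaker','petri_dish','usb_stick']:
        print(c,l,[([round(float(v)) for v in d['pixel']],round(d['conf'],2)) for d in spotter.look_for(l,c)][:5])
E
```

```text
{'clock': 0.0, 'position': array([ 0.15802866, -0.60431209,  0.24749625]), 'ee_rot': array([ 9.91831703e-01,  1.27551267e-01, -1.33187823e-04, -7.27719062e-04]), 'ft_force': array([-0.03099191, -0.54470917,  0.89265539]), 'grip_width': 0.9999347308215539}
scene work [([265, 193], 0.59)]
scene rack [([392, 308], 0.95)]
scene leaf_small [([388, 287], 0.67)]
scene leaf_medium [([334, 338], 0.88), ([212, 237], 0.55), ([246, 290], 0.37)]
scene leaf_large [([422, 310], 0.76)]
scene beaker [([281, 199], 0.56)]
scene petri_dish [([373, 239], 0.78)]
scene usb_stick [([243, 286], 0.54)]
top work [([243, 220], 0.71)]
top rack [([386, 247], 0.96)]
top leaf_small [([390, 247], 0.73)]
top leaf_medium [([232, 278], 0.73), ([389, 308], 0.62), ([350, 237], 0.5)]
top leaf_large [([427, 250], 0.63)]
top beaker [([221, 180], 0.6)]
top petri_dish [([328, 186], 0.56)]
top usb_stick [([288, 308], 0.74)]
```

View pics/scene0.png

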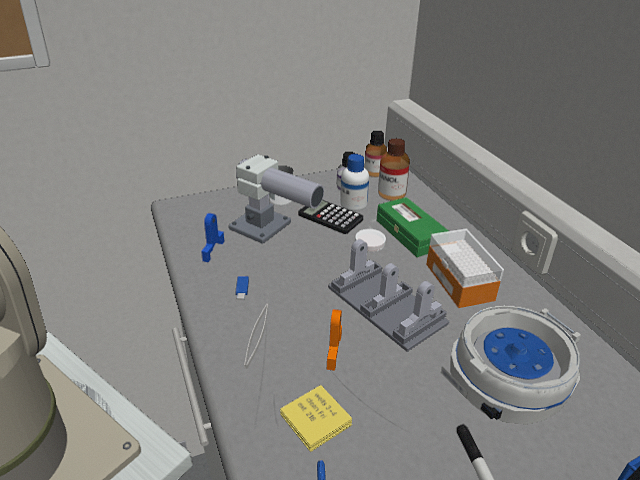

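View pics/top0.png

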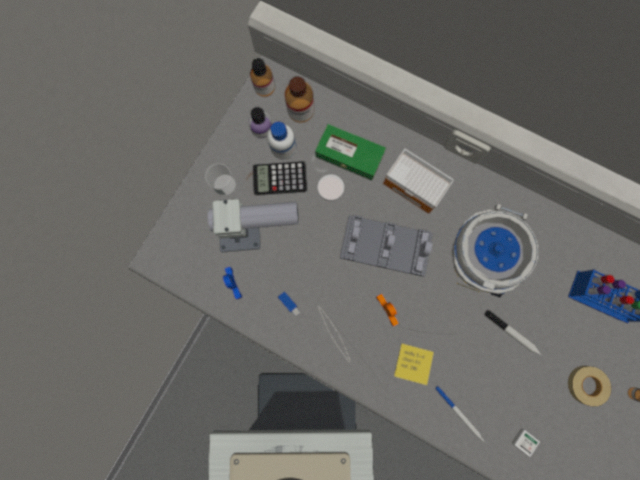

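Run:
```python
from workcell import imaging
import numpy as np
np.set_printoptions(precision=4,suppress=True)
for c in ['scene','top','wrist']:
    k=imaging.calibration(c); print(c,k)
    if 'R' in k: print('cam at', -np.array(k['R']).T@np.array(k['t']))
```

```text
scene {'mtx': array([[533.9741,   0.    , 313.583 ],
       [  0.    , 533.9741, 225.8959],
       [  0.    ,   0.    ,   1.    ]]), 'D': array([-0.0447,  0.    ,  0.    ,  0.    ,  0.    ]), 'R': array([[ 0.6157, -0.7878,  0.0196],
       [-0.4286, -0.3556, -0.8306],
       [ 0.6612,  0.503 , -0.5566]]), 't': array([-0.3645,  0.2759,  0.6111])}
cam at [-0.0615 -0.4964  0.5764]
top {'mtx': array([[449.5493,   0.    , 313.0839],
       [  0.    , 449.5493, 230.1733],
       [  0.    ,   0.    ,   1.    ]]), 'D': array([-0.0051,  0.    ,  0.    ,  0.    ,  0.    ]), 'R': array([[-0.0136, -0.9996, -0.0236],
       [-0.9811,  0.0179, -0.1927],
       [ 0.1931,  0.0205, -0.981 ]]), 't': array([-0.0434,  0.5463,  0.851 ])}
cam at [ 0.371  -0.0706  0.9391]
wrist {'mtx': array([[339.3202,   0.    , 320.4483],
       [  0.    , 339.3202, 241.2069],
       [  0.    ,   0.    ,   1.    ]]), 'D': array([-0.028,  0.   ,  0.   ,  0.   ,  0.   ]), 'tool_from_camera': array([[-0.0003, -0.9599, -0.2803,  0.0701],
       [ 1.    , -0.0008,  0.0013, -0.0004],
       [-0.0015, -0.2803,  0.9599, -0.1263],
       [ 0.    ,  0.    ,  0.    ,  1.    ]])}
```

The scene shot shows the pedestal and pipe at (265,190), the rack at (392,300) with three grey leaves at (359,262), (388,287) and (425,308), and blue (212,237) and orange (334,338) look-alikes. I'll rule out the blue and orange ones. Next I'll get positions and a close crop of the rack.

```bash
cat > h.py <<'E'
import numpy as np, cv2
from workcell import imaging, sensors
from scipy.spatial.transform import Rotation as Rn
def cal(c, o=None):
    k=imaging.calibration(c); K=np.array(k['mtx']);D=np.array(k['D'])
    if 'R' in k: return K,D,np.array(k['R']),np.array(k['t'])
    o=o or sensors.get_obs()
    T=np.array(k['tool_from_camera']); Rt=Rn.from_quat(o['ee_rot']).as_matrix()
    Rw=Rt@T[:3,:3]; pw=Rt@T[:3,3]+o['position']
    return K,D,Rw.T,-Rw.T@pw
def ray(c,px,z,o=None):
    K,D,R,t=c if isinstance(c,tuple) else cal(c,o)
    u=cv2.undistortPoints(np.array([[px]],float),K,D)[0,0]
    d=R.T@np.array([u[0],u[1],1]); p=-R.T@t
    return p+d*(z-p[2])/d[2]
def proj(c,X,o=None):
    K,D,R,t=c if isinstance(c,tuple) else cal(c,o)
    return cv2.projectPoints(np.atleast_2d(np.array(X,float)),cv2.Rodrigues(R)[0],t,K,D)[0][:,0]
E
python3 - <<'E'
from h import *
np.set_printoptions(precision=3,suppress=True)
a=cv2.imread('pics/scene0.png')[225:360,315:465]; b=cv2.imread('pics/top0.png')[205:285,330:445]
b=cv2.resize(b,None,fx=3.45,fy=3.45,interpolation=cv2.INTER_CUBIC);a=cv2.resize(a,None,fx=4,fy=4,interpolation=cv2.INTER_CUBIC)
# scene crop 600x540
cv2.imwrite('pics/rack_scene.png',a)
t=cv2.imread('pics/top0.png')[165:285,195:445]; cv2.imwrite('pics/top_crop.png',cv2.resize(t,None,fx=3.2,fy=3.2,interpolation=cv2.INTER_CUBIC))
print('rack top',ray('top',[386,247],.015),'scene',ray('scene',[390,308],.015))
print('work',ray('top',[240,238],0.0))
E
```

```text
rack top [ 0.515 -0.202  0.015] scene [ 0.501 -0.22   0.015]
work [0.542 0.105 0.   ]
```

View pics/rack_scene.png

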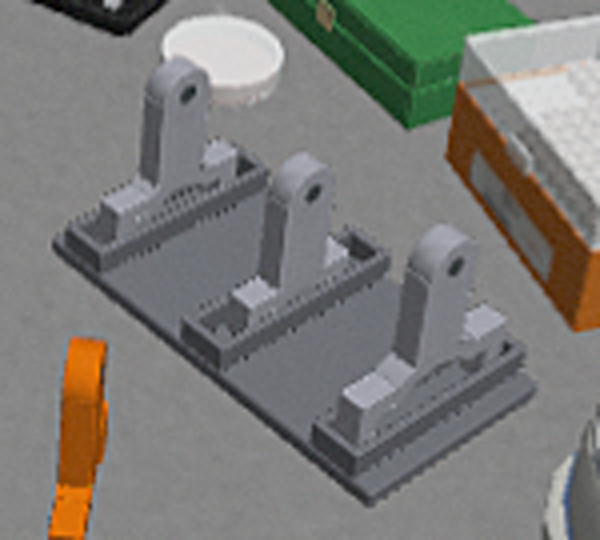

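View pics/top_crop.png

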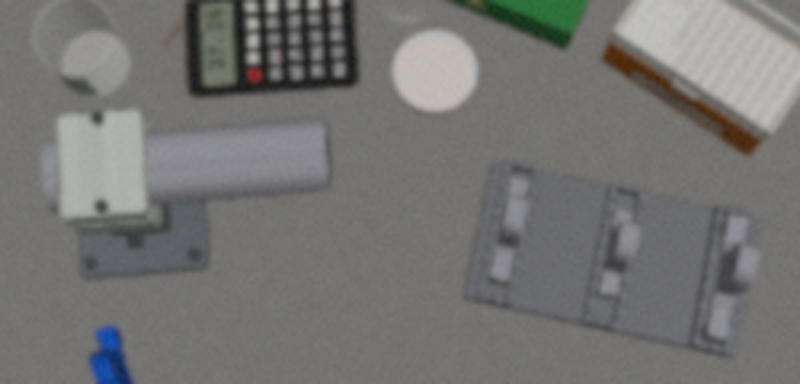

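The crop shows that the middle leaf (388,287) is the narrow small one and the right leaf (425,308) fills its slot, so it is the large one. The left leaf (359,262), at rack +70, is mid-sized and therefore the medium. The top crop shows the pipe's free end at about (297,213) and the clamp block at (227,217). Next I'll fit the rack and pedestal poses.

Run:
```python
from h import *
from scipy.optimize import least_squares
np.set_printoptions(precision=4,suppress=True)
ct,cs=cal('top'),cal('scene')
def P(q,X):
    X=np.array(X,float); c,s=np.cos(q[2]),np.sin(q[2])
    return np.c_[q[0]+c*X[:,0]-s*X[:,1], q[1]+s*X[:,0]+c*X[:,1], X[:,2]]
h=.006
Xt=[[.047,.09,h],[-.047,.09,h],[-.047,-.09,h],[.047,-.09,h]]
pt=np.array([[348.75,215],[341,258.1],[423.75,275.9],[432.5,230.6]])
Xs=[[-.047,.09,h],[-.047,-.09,h],[.047,-.09,h]]
ps=np.array([[328.75,285.75],[407.5,349.5],[448,322]])
f=lambda q:np.r_[(proj(ct,P(q,Xt))-pt).ravel(),(proj(cs,P(q,Xs))-ps).ravel()]
r=least_squares(f,[.51,-.2,-.15]);print('rack',r.x,r.fun.reshape(-1,2))
q=r.x
g=P(q,[[0,.07,0]])[0];print('medium at',g)
# check: stem top of each slot's leaf
for y,w,H in [(.07,66,79),(0,54,73),(-.07,78,85)]:
    X=P(q,[[0,y,.008+H/1e3],[-w/2e3,y,.02],[w/2e3,y,.02]]); print(y,'scene crop',(proj(cs,X)-[315,225])*4,'top crop',(proj(ct,X)-[195,165])*3.2)
Xw=[[.031,.065],[.031,.015],[-.031,.015],[-.031,.065]]
pw=np.array([[213.1,200.9],[238.75,199.4],[240.9,232.2],[214.4,233.75]])
pe=np.array([[296.6,203.1],[298.1,223.4]])
def fw(q):
    a=90e-3+q[3]
    return np.r_[(proj(ct,P(q,[[*x,a+.025] for x in Xw]))-pw).ravel(),(proj(ct,P(q,[[.022,-.09,a],[-.022,-.09,a]]))-pe).ravel()]
r=least_squares(fw,[.55,.1,0,.01]);print('work',r.x,r.fun.reshape(-1,2))
a=cv2.imread('pics/scene0.png')[145:250,220:335]; cv2.imwrite('pics/work_scene.png',cv2.resize(a,None,fx=5,fy=5,interpolation=cv2.INTER_CUBIC))
```

```text
rack [ 0.5193 -0.2042 -0.2318] [[ 0.0169  0.2252]
 [-1.3206  0.0325]
 [ 1.4352  0.7178]
 [ 0.3222  2.2612]
 [-1.0989 -1.3099]
 [ 0.3859 -0.8764]
 [ 1.9029 -1.4666]]
medium at [ 0.5354 -0.1361  0.    ]
0.07 scene crop [[180.5667  60.3082]
 [109.7367 223.0434]
 [226.963  162.2106]] top crop [[516.1834 211.6095]
 [498.6352 280.6373]
 [518.9756 182.651 ]]
0 scene crop [[305.4339 158.6518]
 [240.4818 309.0261]
 [337.2771 253.5882]] top crop [[629.4408 237.6474]
 [607.6129 294.6161]
 [623.1972 213.8232]]
-0.07 scene crop [[450.373  228.6913]
 [350.8739 425.2696]
 [491.3625 335.5727]] top crop [[749.1246 258.8737]
 [712.4606 336.1541]
 [733.4132 218.5452]]
work [0.5629 0.0667 0.0709 0.0118] [[-0.267   0.5932]
 [ 0.5943 -0.2515]
 [ 0.2051 -0.7162]
 [-0.1915  0.0956]
 [-0.3158 -0.856 ]
 [-0.0342  1.1405]]
```

View pics/work_scene.png

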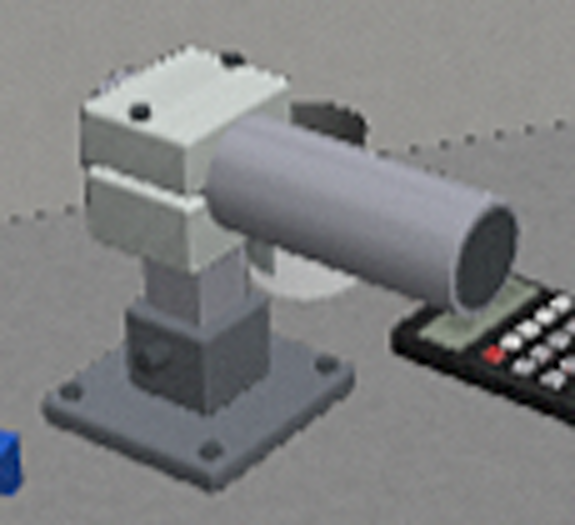

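```bash
python3 - <<'E'
from h import *
from scipy.optimize import least_squares
np.set_printoptions(precision=4,suppress=True)
ct,cs=cal('top'),cal('scene')
def P(q,X):
    X=np.array(X,float); c,s=np.cos(q[2]),np.sin(q[2])
    return np.c_[q[0]+c*X[:,0]-s*X[:,1], q[1]+s*X[:,0]+c*X[:,1], X[:,2]]
Xw=[[.031,.065],[.031,.015],[-.031,.015],[-.031,.065]]
pw=np.array([[213.1,200.9],[238.75,199.4],[240.9,232.2],[214.4,233.75]])
pe=np.array([[296.6,203.1],[298.1,223.4]])
sw=np.array([[190,47],[288,80],[190,145],[83,105]])/5+[220,145]; se=np.array([[487,257]])/5+[220,145]
def fw(q):
    a=90e-3+q[3]; B=P(q,[[*x,a+.025] for x in Xw])
    return np.r_[(proj(ct,B)-pw).ravel(),(proj(ct,P(q,[[.022,-.09,a],[-.022,-.09,a]]))-pe).ravel(),(proj(cs,B)-sw).ravel(),(proj(cs,P(q,[[0,-.09,a]]))-se).ravel()]
r=least_squares(fw,[.55,.1,0,.01]);print('work',r.x);print(r.fun.reshape(-1,2))
print('target y=-.04',P(r.x,[[0,-.045,0]]))
E
python3 -m inch '[[[0,0,-0.01,0,0,0,-1]]]' 25
```

```text
work [0.5615 0.0654 0.0727 0.0187]
[[-0.5371  0.3881]
 [ 0.5443 -0.5243]
 [ 0.2314 -0.7232]
 [-0.3919  0.1579]
 [ 0.1017 -1.1951]
 [ 0.4449  0.9773]
 [-0.5492 -0.6482]
 [ 1.363  -0.0672]
 [-0.5324  0.0984]
 [-1.0879  0.2778]
 [ 0.0036  0.7317]]
target y=-.04 [[0.5648 0.0206 0.    ]]
clock: 1.0
position: [0.158, -0.6041, 0.2573]
ee_rot: [0.992, 0.128, -0.0, -0.001]
ft_force: [-0.3, 0.8, -0.4]
grip_width: 0.997
grasp_force: 0.0
```

```bash
python3 -m inch '[[[0.24,-0.18,0,0,0,0.25,-0.2],[0.24,-0.18,0,0,0,0.25,-0.2],[0.24,-0.18,0,0,0,0.25,-0.2],[0.484,-0.357,0,0,0,0.488,0],[0.484,-0.357,0,0,0,0.488,0],[0.484,-0.357,0,0,0,0.488,0],[0.484,-0.357,0,0,0,0.488,0],[0.484,-0.357,0,0,0,0.488,0],[0.484,-0.357,0,0,0,0.488,0],[0.484,-0.357,0,0,0,0.488,0]]]'; python3 -c "
from workcell import sensors;o=sensors.get_obs();print(o['position'],o['ee_rot'],o['joint_pos'])"
```

```text
clock: 2.0
position: [0.4709, -0.217, 0.2595]
ee_rot: [0.993, -0.116, 0.001, 0.0]
ft_force: [0.8, -1.0, 0.3]
grip_width: 0.5
grasp_force: 0.0
[ 0.47089083 -0.2169917   0.259537  ] [ 9.93249219e-01 -1.15996785e-01  7.22946367e-04  4.59911568e-04] [ 0.7213769   0.11506415 -0.40597922  1.70659836  0.04735958  1.32786996
 -1.49684105]
```

```bash
python3 -m inch '[[[0.044,-0.094,0.06,0,0,0,0.1],[0.044,-0.094,0.06,0,0,0,0.1],[0.044,-0.094,0.06,0,0,0,0.1],[0.044,-0.094,0.06,0,0,0,0.1],[0.044,-0.094,0.06,0,0,0,0.1]]]'
python3 - <<'E'
from h import *
np.set_printoptions(precision=4,suppress=True)
o=sensors.get_obs(); im=imaging.camera('wrist'); cv2.imwrite('pics/w1.png',im)
print(o['position'],Rn.from_quat(o['ee_rot']).as_matrix())
q=[.5193,-.2042,-.2318];c,s=np.cos(q[2]),np.sin(q[2])
for x,z in [(0,.087),(-.033,.02),(.033,.02)]:
    print(proj('wrist',[[q[0]+c*x-s*.07,q[1]+s*x+c*.07,z]],o))
E
```

```text
clock: 2.5
position: [0.5343, -0.1378, 0.199]
ee_rot: [0.993, -0.116, 0.0, 0.0]
ft_force: [0.7, -0.1, 1.5]
grip_width: 0.455
grasp_force: 0.0
[ 0.5343 -0.1378  0.199 ] [[ 0.9732 -0.2301  0.0003]
 [-0.2301 -0.9732 -0.0005]
 [ 0.0004  0.0005 -1.    ]]
[[317.1699 241.1532]]
[[317.8078 254.8569]]
[[317.5989 184.818 ]]
```

View pics/w1.png

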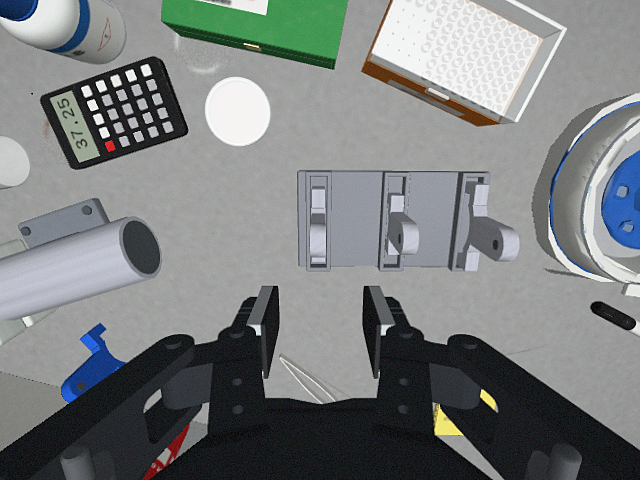

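The wrist view shows the medium leaf at (318,240), lined up with the jaws, with the small leaf at (400,235) and the large at (490,240). I'll descend and grip.

```bash
python3 -m inch '[[[0.001,-0.002,0.04,0,0,0,0.2],[0.001,-0.002,0.08,0,0,0,0.2],[0.001,-0.002,0.11,0,0,0,0.2],[0.001,-0.002,0.125,0,0,0,0.2],[0.001,-0.002,0.135,0,0,0,0.2],[0.001,-0.002,0.135,0,0,0,0.2],[0.001,-0.002,0.135,0,0,0,0.2]]]' && python3 -m inch '[[[0,0,0,0,0,0,0.6],[0,0,0,0,0,0,0.8],[0,0,0,0,0,0,1],[0,0,0,0,0,0,1],[0,0,0,0,0,0,1],[0,0,0,0,0,0,1],[0,0,0,0,0,0,1],[0,0,0,0,0,0,1]]]' 40
```

```text
clock: 3.25
position: [0.5365, -0.136, 0.0648]
ee_rot: [0.993, -0.116, 0.001, 0.0]
ft_force: [0.4, 0.1, 0.0]
grip_width: 0.398
grasp_force: 0.0
clock: 4.05
position: [0.5364, -0.1358, 0.0646]
ee_rot: [0.993, -0.116, 0.001, 0.0]
ft_force: [-1.1, -0.4, 7.0]
grip_width: 0.135
grasp_force: 40.0
```

```bash
python3 -m inch '[[[0,0,-0.02,0,0,0,1],[0,0,-0.05,0,0,0,1],[0,0,-0.09,0,0,0,1],[0,0,-0.13,0,0,0,1],[0,0,-0.16,0,0,0,1],[0,0,-0.16,0,0,0,1],[0,0,-0.16,0,0,0,1]]]'
python3 - <<'E'
from h import *
np.set_printoptions(precision=4,suppress=True)
im=imaging.camera('wrist'); o=sensors.get_obs(); cv2.imwrite('pics/w2.png',im)
print(o['position'],o['joint_pos'],o['grip_width'],o['ft_force'],o['torque'])
E
```

```text
clock: 4.75
position: [0.5357, -0.1356, 0.2236]
ee_rot: [0.993, -0.116, 0.0, 0.0]
ft_force: [0.8, 0.1, -2.5]
grip_width: 0.135
grasp_force: 39.2
[ 0.5351 -0.1355  0.2225] [ 0.5843  0.2251 -0.4804  1.6713  0.1083  1.2727 -1.7207] 0.1349499243881745 [-0.8428  1.0405 -1.8046] [-0.0122  0.0152 -0.0167]
```

View pics/w2.png

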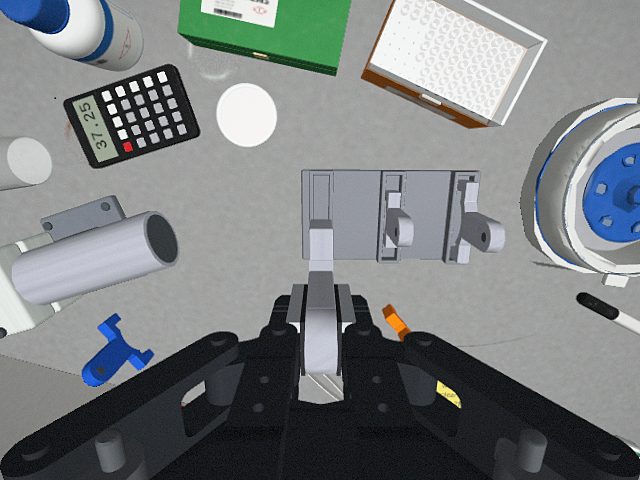

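The wrist view shows the medium leaf held upright between the pads (front foot edge at about (321,220)) and its slot empty, with the other two still standing. I'll move above the pipe and check alignment.

```bash
python3 -m inch '[[[-0.002,-0.04,-0.01,0,0,-0.08,1],[-0.004,-0.08,-0.01,0,0,-0.16,1],[-0.006,-0.12,-0.01,0,0,-0.24,1],[-0.007,-0.159,-0.01,0,0,-0.305,1],[-0.007,-0.159,-0.01,0,0,-0.305,1],[-0.007,-0.159,-0.01,0,0,-0.305,1],[-0.007,-0.159,-0.01,0,0,-0.305,1],[-0.007,-0.159,-0.01,0,0,-0.305,1]]]'
python3 - <<'E'
from h import *
np.set_printoptions(precision=4,suppress=True)
o=sensors.get_obs(); R=Rn.from_quat(o['ee_rot']).as_matrix()
print(o['position'],R,o['joint_pos'],o['ft_force'])
for c in ['scene','wrist','top']: cv2.imwrite(f'pics/{c}3.png',imaging.camera(c))
s=cv2.imread('pics/scene3.png'); w=cv2.imread('pics/wrist3.png')
a=cv2.resize(s[110:230,235:335],None,fx=4,fy=4,interpolation=cv2.INTER_CUBIC)  #400x480
b=cv2.resize(w[140:380,220:420],None,fx=2,fy=2,interpolation=cv2.INTER_CUBIC) #400x480
cv2.imwrite('pics/cmp3.png',np.hstack([a,b]))
for x,z in [(0,-.0226),(.033,-.003),(-.033,-.003),(.013,-.07),(-.013,-.07)]:
  for y in (-.006,.006):
    X=o['position']+R@np.array([x,y,.0596+z])
    print(x,y,z,'scene crop',(proj('scene',X)-[235,110])[0]*4,'wrist crop',(proj('wrist',X,o)-[220,140])[0]*2+[400,0])
E
```

```text
clock: 5.6
position: [0.5651, 0.0193, 0.2327]
ee_rot: [0.999, 0.035, -0.001, 0.0]
ft_force: [0.2, -0.3, -2.3]
grip_width: 0.133
grasp_force: 39.3
[0.5651 0.0193 0.2327] [[ 0.9975  0.0703 -0.001 ]
 [ 0.0703 -0.9975 -0.0006]
 [-0.001   0.0005 -1.    ]] [ 0.4004  0.2678 -0.6082  1.6177  0.1576  1.3067 -1.733 ] [ 0.2153 -0.3005 -2.3254]
0 -0.006 -0.0226 scene crop [235.3741 132.9406] wrist crop [577.8477 285.1328]
0 0.006 -0.0226 scene crop [258.9242 140.2687] wrist crop [624.0115 285.0899]
0.033 -0.006 -0.003 scene crop [280.032  148.2359] wrist crop [578.8788 145.2321]
0.033 0.006 -0.003 scene crop [302.986  155.3936] wrist crop [622.6746 145.2037]
-0.033 -0.006 -0.003 scene crop [188.4112 204.2644] wrist crop [580.9727 360.5328]
-0.033 0.006 -0.003 scene crop [211.9955 212.1472] wrist crop [620.7557 360.4899]
0.013 -0.006 -0.07 scene crop [253.9409  15.8794] wrist crop [569.3176 321.2729]
0.013 0.006 -0.07 scene crop [278.0589  22.5958] wrist crop [633.2887 321.2085]
-0.013 -0.006 -0.07 scene crop [216.3429  35.6882] wrist crop [571.1506 440.0821]
-0.013 0.006 -0.07 scene crop [240.7315  42.6718] wrist crop [631.5013 440.0068]
```

View pics/cmp3.png

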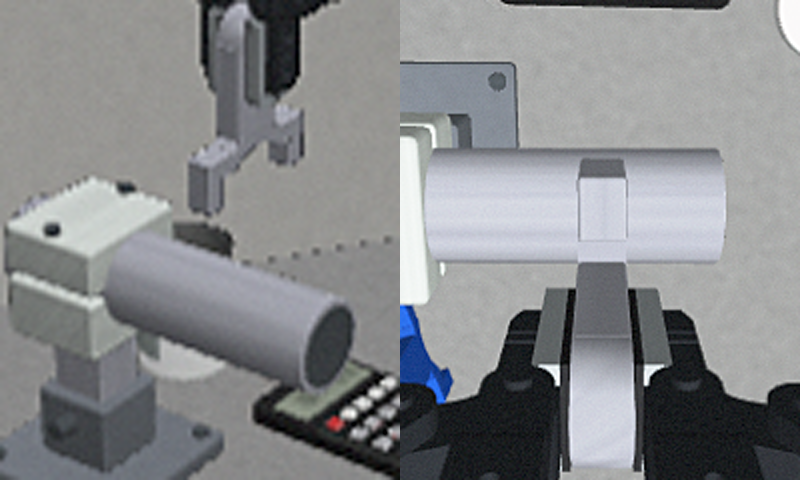

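The cmp3 image puts the pipe silhouette at wrist rows 214–271 and the foot edge at row 219. That makes the leaf about 1 mm off the pipe axis, and puts the axis at about z 0.108. I'll shift 1 mm and descend.

```bash
python3 -m inch '[[[-0.001,0,0.015,0,0,0,1],[-0.001,0,0.03,0,0,0,1],[-0.001,0,0.042,0,0,0,1],[-0.001,0,0.05,0,0,0,1],[-0.001,0,0.054,0,0,0,1],[-0.001,0,0.054,0,0,0,1],[-0.001,0,0.054,0,0,0,1],[-0.001,0,0.054,0,0,0,1]]]'; python3 -m inch '[[[0,0,0.0005,0,0,0,1],[0,0,0.001,0,0,0,1],[0,0,0.0015,0,0,0,1],[0,0,0.002,0,0,0,1],[0,0,0.0025,0,0,0,1],[0,0,0.003,0,0,0,1],[0,0,0.003,0,0,0,1]]]'
```

```text
clock: 6.55
position: [0.5647, 0.0208, 0.1799]
ee_rot: [0.999, 0.036, 0.001, 0.0]
ft_force: [0.8, 0.4, -1.8]
grip_width: 0.136
grasp_force: 39.3
clock: 7.25
position: [0.5643, 0.0207, 0.1762]
ee_rot: [0.999, 0.036, -0.0, 0.0]
ft_force: [0.5, 0.6, -1.2]
grip_width: 0.138
grasp_force: 39.3
```

```bash
for i in 1; do python3 -m inch '[[[0,0,0.001,0,0,0,1],[0,0,0.002,0,0,0,1],[0,0,0.003,0,0,0,1],[0,0,0.003,0,0,0,1]]]'; done; python3 -m inch '[[[0,0,0.0005,0,0,0,1],[0,0,0.001,0,0,0,1],[0,0,0.001,0,0,0,1]]]'; python3 -m inch '[[[0,0,0.0005,0,0,0,1],[0,0,0.001,0,0,0,1],[0,0,0.001,0,0,0,1]]]'
```

```text
clock: 7.65
position: [0.5643, 0.0207, 0.1731]
ee_rot: [0.999, 0.036, -0.0, 0.0]
ft_force: [-0.3, -0.5, -1.2]
grip_width: 0.133
grasp_force: 39.3
clock: 7.95
position: [0.5644, 0.0207, 0.1723]
ee_rot: [0.999, 0.036, -0.0, 0.0]
ft_force: [-0.5, 0.1, -1.6]
grip_width: 0.136
grasp_force: 39.3
clock: 8.25
position: [0.5646, 0.0208, 0.1714]
ee_rot: [0.999, 0.036, 0.0, 0.0]
ft_force: [0.7, 0.2, -0.8]
grip_width: 0.138
grasp_force: 39.5
```

```bash
python3 -m inch '[[[0,0,0.0005,0,0,0,1],[0,0,0.001,0,0,0,1],[0,0,0.001,0,0,0,1]]]'|sed -n '1,2p;4p'; python3 -m inch '[[[0,0,0.0005,0,0,0,1],[0,0,0.0005,0,0,0,1]]]'|sed -n '1,2p;4p';python3 -m inch '[[[0,0,0.0005,0,0,0,1],[0,0,0.0005,0,0,0,1]]]'|sed -n '1,2p;4p'; python3 -m inch '[[[0,0,0.0005,0,0,0,1],[0,0,0.0005,0,0,0,1]]]'|sed -n '1,2p;4p'
```

```text
clock: 8.55
position: [0.565, 0.0208, 0.1708]
ft_force: [3.3, -0.3, 2.1]
clock: 8.75
position: [0.5652, 0.0209, 0.1707]
ft_force: [3.0, 0.6, 5.0]
clock: 8.95
position: [0.5654, 0.0209, 0.1705]
ft_force: [1.4, 0.5, 7.6]
clock: 9.15
position: [0.5655, 0.0209, 0.1705]
ft_force: [0.3, -0.3, 13.1]
```

```bash
python3 -m inch '[[[0.0005,0,-0.0008,0,0,0,1],[0.0005,0,-0.0008,0,0,0,1],[0.0005,0,-0.0008,0,0,0,1]]]'; python3 -c "
from workcell import sensors;o=sensors.get_obs();print(o['torque'],o['ft_force'],o['joint_pos'])"
```

```text
clock: 9.45
position: [0.5655, 0.0209, 0.1705]
ee_rot: [0.999, 0.036, 0.001, 0.0]
ft_force: [1.9, 0.4, 7.7]
grip_width: 0.135
grasp_force: 40.6
[-0.01643904 -0.31932982  0.00374066] [1.87221018 0.36781628 7.71969944] [ 0.38876373  0.31811513 -0.60107723  1.69590518  0.19254295  1.18530031
 -1.75941178]
```

```bash
python3 -m inch '[[[-0.001,0,-0.0003,0,0.0175,0,1],[-0.0021,0,-0.0003,0,0.035,0,1],[-0.0031,0,-0.0002,0,0.0524,0,1],[-0.0031,0,-0.0002,0,0.0524,0,1]]]'; python3 -c "
from workcell import sensors;o=sensors.get_obs();print(o['torque'],o['ft_force'])"
```

```text
clock: 9.85
position: [0.5623, 0.0207, 0.1706]
ee_rot: [0.999, 0.036, 0.027, -0.001]
ft_force: [2.3, 0.3, 5.3]
grip_width: 0.134
grasp_force: 40.2
[ 0.1155862  -0.70356623  0.00697655] [2.26352397 0.25475875 5.33684232]
```

```bash
python3 -m inch '[[[-0.0008,0,0,0,0.0175,0,1],[-0.0018,0,0,0,0.035,0,1],[-0.0028,0,0.0001,0,0.0524,0,1],[-0.0028,0,0.0001,0,0.0524,0,1]]]'; python3 -c "
from workcell import sensors;o=sensors.get_obs();print(o['torque'],o['ft_force'])"
```

```text
clock: 10.25
position: [0.5594, 0.0204, 0.1704]
ee_rot: [0.998, 0.036, 0.053, -0.002]
ft_force: [1.4, 0.6, 6.8]
grip_width: 0.14
grasp_force: 40.4
[ 0.06432019 -0.4320006   0.02171174] [1.39530633 0.62169778 6.81909258]
```

```bash
python3 -m inch '[[[-0.0009,0,0,0,0.0175,0,1],[-0.0019,0,0,0,0.035,0,1],[-0.0029,0,0,0,0.0524,0,1],[-0.0029,0,0,0,0.0524,0,1]]]'; python3 -c "
from workcell import sensors;o=sensors.get_obs();print(o['torque'],o['ft_force'])"
```

```text
clock: 10.65
position: [0.5564, 0.0202, 0.1701]
ee_rot: [0.996, 0.036, 0.079, -0.003]
ft_force: [0.2, -0.3, 7.6]
grip_width: 0.138
grasp_force: 40.5
[ 0.08115865 -0.21835442  0.00160098] [ 0.24624163 -0.28097241  7.56421834]
```

```bash
python3 -m inch '[[[-0.001,0,-0.0001,0,0.0175,0,1],[-0.002,0,-0.0001,0,0.035,0,1],[-0.003,0,-0.0001,0,0.0524,0,1],[-0.003,0,-0.0001,0,0.0524,0,1]]]' ; python3 -c "
from workcell import sensors;o=sensors.get_obs();print(o['torque'],o['ft_force'])"
```

```text
clock: 11.05
position: [0.5534, 0.0199, 0.1696]
ee_rot: [0.994, 0.036, 0.105, -0.004]
ft_force: [0.6, -0.1, 7.4]
grip_width: 0.137
grasp_force: 40.5
[ 0.02179752 -0.12614057  0.08178361] [ 0.62895085 -0.05389439  7.37373968]
```

```bash
python3 -m inch '[[[-0.001,0,-0.0001,0,0.0175,0,1],[-0.002,0,-0.0002,0,0.035,0,1],[-0.003,0,-0.0002,0,0.0524,0,1],[-0.003,0,-0.0002,0,0.0524,0,1],[-0.003,0,-0.0002,0,0.0524,0,1]]]'
python3 - <<'E'
from h import *
np.set_printoptions(precision=4,suppress=True)
o=sensors.get_obs(); R=Rn.from_quat(o['ee_rot']).as_matrix(); print(o['position'],R,o['ft_force'],o['torque'])
s=imaging.camera('scene'); w=imaging.camera('wrist')
a=cv2.resize(s[130:250,235:335],None,fx=4,fy=4,interpolation=cv2.INTER_CUBIC)
b=cv2.resize(w[140:380,220:420],None,fx=2,fy=2,interpolation=cv2.INTER_CUBIC)
cv2.imwrite('pics/cmp4.png',np.hstack([a,b]))
E
```

```text
clock: 11.55
position: [0.5504, 0.0197, 0.1691]
ee_rot: [0.991, 0.036, 0.131, -0.005]
ft_force: [-1.4, -0.2, 7.9]
grip_width: 0.133
grasp_force: 40.6
[0.5504 0.0197 0.1691] [[ 0.9631  0.0727  0.2591]
 [ 0.0703 -0.9974  0.0185]
 [ 0.2598  0.0004 -0.9657]] [-1.4301 -0.2095  7.9035] [ 0.0198  0.1627 -0.0552]
```

View pics/cmp4.png

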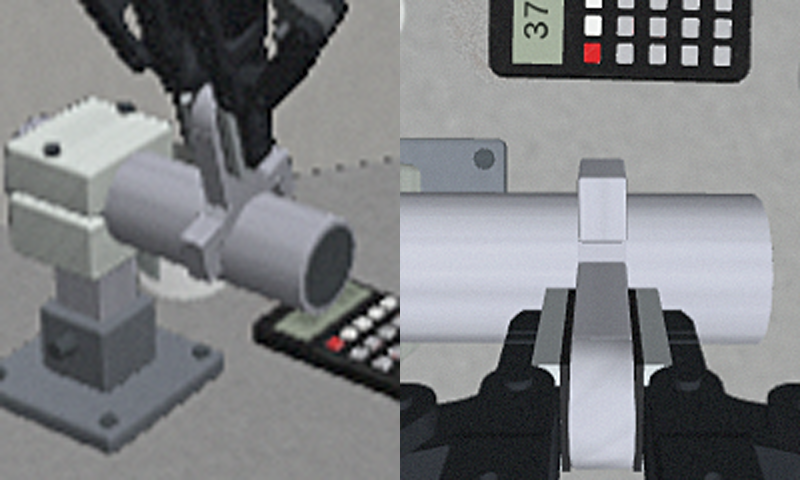

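The leaf sits astride the pipe, tilted 15° toward the robot, and hasn't slipped in the grip: its foot edge is still at crop row 159. Now I'll rock it back.

```bash
python3 -m inch '[[[0.001,0,0,0,-0.0175,0,1],[0.002,0,0.0001,0,-0.035,0,1],[0.003,0,0.0002,0,-0.0524,0,1],[0.004,0,0.0002,0,-0.07,0,1],[0.005,0,0.0002,0,-0.0873,0,1],[0.006,0,0.0003,0,-0.1047,0,1],[0.006,0,0.0003,0,-0.1047,0,1]]]' ; python3 -c "
from workcell import sensors;o=sensors.get_obs();print(o['torque'],o['ft_force'])"
```

```text
clock: 12.35
position: [0.5565, 0.0201, 0.1701]
ee_rot: [0.996, 0.036, 0.078, -0.003]
ft_force: [-1.1, -0.3, 8.2]
grip_width: 0.134
grasp_force: 40.8
[-0.1003978   0.0003021  -0.03040946] [-1.07622596 -0.29895761  8.18799347]
```

```bash
python3 -m inch '[[[0.001,0,0,0,-0.0175,0,1],[0.002,0,0,0,-0.035,0,1],[0.003,0,0,0,-0.0524,0,1],[0.004,0,0,0,-0.07,0,1],[0.005,0,0.0001,0,-0.0873,0,1],[0.006,0,0.0001,0,-0.1047,0,1],[0.006,0,0.0001,0,-0.1047,0,1]]]' ; python3 -m inch '[[[0.001,0,0,0,-0.0175,0,1],[0.002,0,0,0,-0.035,0,1],[0.003,0,0,0,-0.0524,0,1],[0.003,0,0,0,-0.0524,0,1],[0.003,0,0,0,-0.0524,0,1]]]';python3 -c "
from workcell import sensors;o=sensors.get_obs();print(o['torque'],o['ft_force'])"
```

```text
clock: 13.05
position: [0.5624, 0.0206, 0.1706]
ee_rot: [0.999, 0.036, 0.026, -0.001]
ft_force: [2.5, -0.2, 5.5]
grip_width: 0.136
grasp_force: 40.5
clock: 13.55
position: [0.5653, 0.0209, 0.1706]
ee_rot: [0.999, 0.036, 0.0, -0.0]
ft_force: [4.6, 0.6, 4.0]
grip_width: 0.137
grasp_force: 40.2
[ 0.03648673 -1.06354643  0.05152565] [4.61253    0.58474942 4.00884872]
```

```bash
python3 -m inch '[[[0.0015,0,0,0,-0.0175,0,1],[0.0028,0,0,0,-0.035,0,1],[0.0041,0,0,0,-0.0524,0,1],[0.0041,0,0,0,-0.0524,0,1],[0.0041,0,0,0,-0.0524,0,1]]]';python3 -c "
from workcell import sensors;o=sensors.get_obs();print(o['torque'],o['ft_force'])"
```

```text
clock: 14.05
position: [0.5689, 0.021, 0.1704]
ee_rot: [0.999, 0.036, -0.027, 0.001]
ft_force: [1.1, 0.1, 2.4]
grip_width: 0.133
grasp_force: 40.0
[-0.04987412 -0.37844468 -0.00070013] [1.1188584  0.08728166 2.41628327]
```

```bash
python3 -m inch '[[[0.0011,0,0.0002,0,-0.0175,0,1],[0.0022,0,0.0004,0,-0.035,0,1],[0.0033,0,0.0005,0,-0.0524,0,1],[0.0033,0,0.0005,0,-0.0524,0,1]]]'; python3 -m inch '[[[0.0011,0,0,0,-0.0175,0,1],[0.0022,0,0.0001,0,-0.035,0,1],[0.0032,0,0.0002,0,-0.0524,0,1],[0.0032,0,0.0002,0,-0.0524,0,1]]]';python3 -c "
from workcell import sensors;o=sensors.get_obs();print(o['torque'],o['ft_force'])"
```

```text
clock: 14.45
position: [0.5724, 0.0213, 0.1699]
ee_rot: [0.998, 0.036, -0.053, 0.002]
ft_force: [-1.0, -1.4, 5.7]
grip_width: 0.133
grasp_force: 40.4
clock: 14.85
position: [0.5756, 0.0216, 0.1694]
ee_rot: [0.996, 0.036, -0.079, 0.003]
ft_force: [-2.2, -1.0, 5.2]
grip_width: 0.134
grasp_force: 40.3
[-0.14043139  0.53723925  0.03004483] [-2.16883995 -0.97524808  5.1779332 ]
```

```bash
python3 -m inch '[[[0.0009,0,0,0,-0.0175,0,1],[0.0018,0,0.0001,0,-0.035,0,1],[0.0027,0,0.0002,0,-0.0524,0,1],[0.0027,0,0.0002,0,-0.0524,0,1]]]'; python3 -m inch '[[[0.0009,0,0.0001,0,-0.0175,0,1],[0.0018,0,0.0002,0,-0.035,0,1],[0.0028,0,0.0003,0,-0.0524,0,1],[0.0028,0,0.0003,0,-0.0524,0,1],[0.0028,0,0.0003,0,-0.0524,0,1]]]';python3 -c "
from workcell import sensors;o=sensors.get_obs();print(o['torque'],o['ft_force'])"
```

```text
clock: 15.25
position: [0.5784, 0.0218, 0.1687]
ee_rot: [0.994, 0.036, -0.105, 0.004]
ft_force: [-0.1, 0.0, 3.2]
grip_width: 0.139
grasp_force: 40.1
clock: 15.75
position: [0.581, 0.022, 0.1679]
ee_rot: [0.991, 0.036, -0.13, 0.005]
ft_force: [0.8, 0.5, 0.1]
grip_width: 0.133
grasp_force: 39.9
[ 0.00676191 -0.50404413  0.03655135] [0.80862748 0.49714653 0.07020171]
```

```bash
python3 -m inch '[[[0.0003,0,0.0004,0,0,0,1],[0.0003,0,0.0006,0,0,0,1],[0.0003,0,0.0006,0,0,0,1],[0.0003,0,0.0006,0,0,0,1]]]';python3 -c "
from workcell import sensors;o=sensors.get_obs();print(o['torque'],o['ft_force'])"
```

```text
clock: 16.15
position: [0.581, 0.022, 0.1679]
ee_rot: [0.991, 0.036, -0.13, 0.005]
ft_force: [1.7, -0.5, 5.6]
grip_width: 0.137
grasp_force: 40.3
[-0.06141447 -0.11942343  0.03199833] [ 1.7226246  -0.46506977  5.57740447]
```

```bash
python3 -m inch '[[[-0.0015,0,-0.0002,0,0.0262,0,1],[-0.0031,0,-0.0002,0,0.0524,0,1],[-0.0047,0,-0.0002,0,0.0785,0,1],[-0.0062,0,-0.0001,0,0.1047,0,1],[-0.0078,0,0,0,0.1309,0,1],[-0.0078,0,0,0,0.1309,0,1]]]';python3 -c "
from workcell import sensors;o=sensors.get_obs();print(o['torque'],o['ft_force'])"
```

```text
clock: 16.75
position: [0.5732, 0.0214, 0.1698]
ee_rot: [0.997, 0.036, -0.065, 0.003]
ft_force: [0.8, 0.7, 2.4]
grip_width: 0.137
grasp_force: 39.9
[ 0.15681461 -0.39287757 -0.00299035] [0.83267331 0.67782142 2.42721692]
```

```bash
python3 -m inch '[[[-0.0015,0,0,0,0.0262,0,1],[-0.0031,0,0,0,0.0524,0,1],[-0.0046,0,0,0,0.0785,0,1],[-0.0062,0,-0.0001,0,0.1047,0,1],[-0.0077,0,-0.0002,0,0.1309,0,1],[-0.0077,0,-0.0002,0,0.1309,0,1],[-0.0077,0,-0.0002,0,0.1309,0,1]]]';python3 -c "
from workcell import sensors;o=sensors.get_obs();print(o['torque'],o['ft_force'],o['ee_rot'])"
```

```text
clock: 17.45
position: [0.5658, 0.0208, 0.1706]
ee_rot: [0.999, 0.036, -0.001, 0.0]
ft_force: [-0.6, 0.5, 3.0]
grip_width: 0.135
grasp_force: 39.8
[ 0.04585713 -0.03764255 -0.02846507] [-0.57934737  0.52046713  2.97801199] [ 9.99339745e-01  3.63288463e-02 -5.28051997e-04  1.02534782e-04]
```

```bash
python3 -m inch '[[[0,0,-0.0002,0,0,0,1],[0,0,-0.0002,0,0,0,1],[0,0,-0.0002,0,0,0,0.66],[0,0,-0.0002,0,0,0,0.6],[0,0,-0.0002,0,0,0,0.4],[0,0,-0.0002,0,0,0,0.2],[0,0,-0.0002,0,0,0,0.2],[0,0,-0.0002,0,0,0,0.2]]]' 20
python3 - <<'E'
from h import *
s=imaging.camera('scene'); w=imaging.camera('wrist')
a=cv2.resize(s[110:230,235:335],None,fx=4,fy=4,interpolation=cv2.INTER_CUBIC)
b=cv2.resize(w[140:380,220:420],None,fx=2,fy=2,interpolation=cv2.INTER_CUBIC)
cv2.imwrite('pics/cmp5.png',np.hstack([a,b]))
E
```

```text
clock: 18.25
position: [0.5658, 0.0209, 0.1708]
ee_rot: [0.999, 0.036, 0.0, 0.0]
ft_force: [0.8, -0.3, 0.0]
grip_width: 0.401
grasp_force: 0.0
```

View pics/cmp5.png

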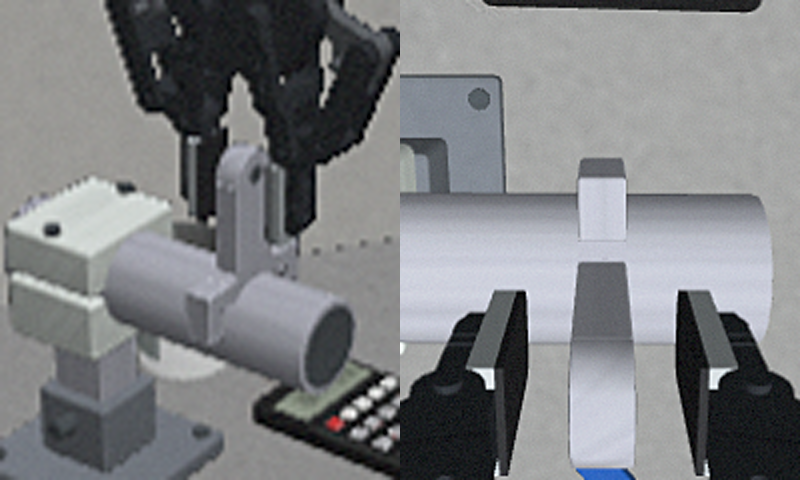

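The leaf stands upright astride the pipe, clear of both pads. I'll retreat straight up and check it again before handing in.

```bash
python3 -m inch '[[[0,0,-0.01,0,0,0,0.2],[0,0,-0.03,0,0,0,0.2],[0,0,-0.06,0,0,0,0.2],[0,0,-0.1,0,0,0,0.2],[0,0,-0.13,0,0,0,0.2],[0,0,-0.13,0,0,0,0.2],[0,0,-0.13,0,0,0,0.2],[0,0,-0.13,0,0,0,0.2]]]'
python3 - <<'E'
from h import *
s=imaging.camera('scene'); cv2.imwrite('pics/scene6.png',cv2.resize(s[120:370,180:480],None,fx=2.4,fy=2.4,interpolation=cv2.INTER_CUBIC))
E
```

```text
clock: 19.15
position: [0.5654, 0.0207, 0.3]
ee_rot: [0.999, 0.036, -0.001, 0.0]
ft_force: [-0.7, 0.3, -0.7]
grip_width: 0.397
grasp_force: 0.0
```

View pics/scene6.png

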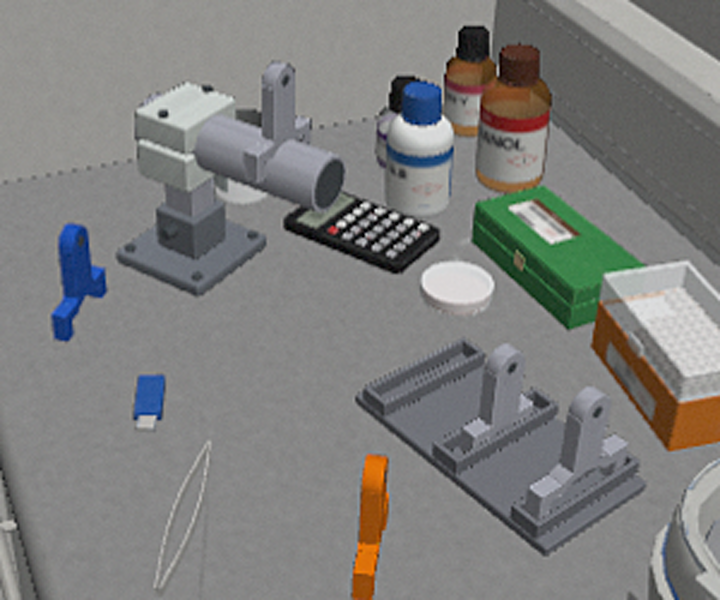

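The leaf stands upright on the pipe (crop (280,110)), the other two are in the rack (505,395 and 585,445), and the bystanders haven't moved.

```bash
python3 -c "
from workcell import order;print(order.hand_in())"
```

```text
the job is handed in; nothing more can be done
None
```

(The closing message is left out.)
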